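Hang a caddy on the kitchen pegboard and tug it to check

ROBOT

A 6-joint arm with a two-finger parallel gripper is mounted at the origin on the work surface; the furniture and walls round the work are solid. World frame = base frame: x ahead of the robot, y to its left, z up, the work surface at z = 0. Lengths are in m, angles in degrees, forces in N, time in s.
With the tool pointing down it reaches from about 0.275 to 0.75 m from the base axis. Payload 10.2 kg.
Tool frame: the origin (TCP) lies midway between the tips of the shut fingers; the grasp point (between the pads) lies 19 mm behind it; z points along the fingers, y is the line along which they close (so a half turn about z gives the same grasp; the last joint's range is limited). The gripper opens to 88 mm and grips with 3 to 60 N. Pads are 18 mm wide; open, the fingers measure 123 mm over their backs; the gripper's body (75 mm by 187 mm) begins 45 mm behind the grasp point.
Start: joints at [-12.8, 17.928, 85.812, -0, 76.261, -12.8], TCP at [0.525, -0, 0.239] pointing down, gripper open.
Joint ranges: [-168.41, 168.41], [-55.51, 124.54], [10.69, 146.95], [-70.63, 250.63], [1, 178], [-165.06, 165.06]. Speed limits (degrees/s): [136.94, 136.94, 172.46, 180, 180, 180].

INTERFACE

Orientations are given as a 3x3 rotation matrix whose columns are the frame's x, y, z axes.
In Python, from cell import arm gives the robot as it stands.
- The arm moves only by the tool apply_moves, never from a script. Its argument "commands" is a list of rows, each an object with "dp": the shift along the tool's x, y, z normalised to -1 to 1, where 1 is 10 cm, a list of three; "twist": the turn, a rotation vector about the tool's x, y, z normalised to -1 to 1, where 1 is pi rad, a list of three. In form: [{"dp": [dx, dy, dz], "twist": [rx, ry, rz]}, ...]. A call has 1 to 10 rows; each row is the pose to reach, as a shift and turn from the pose commanded when the call began, along the tool's axes at that moment, turning the shorter way round; what a row does not reach only later rows make up. A row lasts 1/8 s, in which the tool goes at most 62.5 mm and 10.7 degrees, less where a joint would pass 70% of its speed; a pose out of reach is approached as far as the arm can. A call with a number of a shift or a turn outside -1 to 1 is refused whole. A call with a gripper value outside its range is refused whole. "gripper" is the opening, from -1 (shut) to 1 (fully open), set as the call begins (left out, the last holds). The fingers move at their own pace and stop on an object; "squeeze" is the grip in N (left out, the last holds). Time passes only in rows, so rows that repeat a pose let the fingers close. It gives the time, the measured TCP pose, the force, the opening and the grip force at its end, in the units of the state.
- arm.read_state(): the state, without advancing time (a new reading comes with each control period).
- arm.capture(name): name is "scene" or "side" or "wrist"; returns a dict with "frame" (384x512x3 uint8, blue, green, red), "depth" (384x512 float32, m along the optical axis (not along the pixel's ray), 0 where there is no reading), "fx", "fy", "cx", "cy" (pixels), "rvec" (rotation vector, rad) and "tvec" (3), from world to camera coordinates, as OpenCV has them. Camera axes: x right, y down, z forward; pixel columns grow to the right and rows downward; lengths in m; the calibration is good to about 2 mm. A picture is of the moment at which its call begins.
- arm.hand_in(): hands the job in; it is judged then, once.
Trained networks look in the newest picture that a camera, given by its name, has taken for a name from the list of things; names that differ only in an ending like _2 or _b are one class to them, and where a whole thing is asked for, a point or a joint stands for the part that bears it (a point fixed in the world has none). Each returns a list of dicts, best first, with "p" (0 to 1); they miss things now and then, are a little off and sometimes report something else, mostly with a low value. They report only what shows in the picture. A call takes as long as a camera call. They do not tell look-alikes from the thing itself.
- arm.outline_of(thing, camera): "region" (384x512 bool, what is visible of it) and "extent" ([left, top, right, bottom] in pixels, round what is visible of it).
The state is a dict: "clock": time; "qpos": joint angles; "dq": joint speeds; "joint_torque": joint torques, N m; "position": TCP position; "eef_rot": TCP orientation; "force": force on the tool from outside, world axes, zero at the start; "torque": the same for the moment, N m; "opening": opening from 0.0 (shut) to 1.0 (fully open); "gripper_force": force on a finger pad.
Only numpy, scipy, OpenCV 4.12 (cv2) and the standard library are available. Lean on these libraries where they do the work, as an engineer would, in place of code of your own. Each camera call takes 0.05 s, during which the arm holds its last target. There are 200 camera calls.

TASK

Hang the empty green caddy on the grey pegboard: put its two wire hooks through the middle two slots of the top row and lower it until it hangs fully seated and upright with its back against the board. Work with a light hand. While you still hold it, give it a gentle, steady pull straight down, about one kilogram for a second, to make sure that it is held; then let go and leave it hanging. Leave the other things as they stand.

Things in the scene. Friction and masses are not known exactly. Their poses are not given: they have to be found in the camera images.
- caddy: Small green open-topped box, 66 mm deep (x), 60 wide (y), 84 high, walls 4, about 0.13 kg, standing on the worktop. Origin: centre of its underside; x points to its back, z up. On its back face (x = +33) are two 5 mm steel wire hooks, at y = +20 and -20 (see hang). Grip it across its 60 mm width, fingers outside, below the rim.
- hang (a point): Point on the caddy's back face midway between its hooks, 53.5 mm above its underside, level with the underside of their straight part; axes as the caddy. Each hook runs 15 mm out from the back (x), its end bent down 11 mm below this point; overall it is 16 mm high (top 5 mm above this point), with a gap of 10 mm between back and leg. Seated, it lies at seat but for seat's height error.
- pegboard: Upright grey pegboard 320 mm wide (y), 271 high, 8 thick, fixed in two wooden feet that reach 60 mm in front. Origin: worktop height, in its front face, mid-width; x points through the board away from its front, z up. Rows of slots go right through, open space behind. Scissors and a peeler hang low near its ends, fixed, tops below 230 mm.
- seat (a point): Nominal point on the board's front face midway between the middle two slots of the top row, at their lower edges, 235 mm up; axes as pegboard. The panel is clamped firmly in its feet by hand: the slots really sit up to 4 mm higher or lower than this, unmeasured. Slots at y = +20 and -20 mm from here, 8 mm wide, 22 mm high (edges nominally z = 0 and +22), rigid; 40 mm apart.
- tin: Loose food tin with a green label, 57 mm across, 72 mm high, standing. Bystander. Origin at its underside.
- mug: Loose white mug, 78 mm across, 97 mm high, standing. Bystander. Origin at its underside.
- lemon: Loose lemon, 83 mm long, 58 mm high, lying. Bystander. Origin at its underside.
Mind the look-alikes: they are no part of the job. There is more than one size of the caddy; the job needs the smaller.

How it is judged:
By the outcome, as a careful person would: the job done as asked, in the order asked, and still so for the second after the job is handed in, with the robot touching nothing.
It also fails if it takes over 61 s, if anything falls off the work surface, if the arm or the gripper's body presses on something with over 40 N, if the wrist force passes 120 N, or if a joint passes its speed limit or range.

## Working session

There is one attempt and no reset: what is moved stays moved. The work goes in short steps, Python scripts to look and compute and a tool call to move; the robot and the scene stay as the last step left them, time stands still between calls to the robot, and variables do not carry over. Pictures are saved under pics/ and viewed, at most 10 in all, crops included, and the job is handed in when it is done.

Besides the shell and the picture viewer there is one more tool, called as name([rows], argument=value, ...), one row to a line, values as JSON. apply_moves: Moves the arm, as the interface text tells. Scaled input: -1 to 1 covers 10 cm each way for a shift and pi rad each way for a turn. Its arguments: {"type":"object","properties":{"commands":{"type":"array","items":{"type":"object","properties":{"dp":{"type":"array","items":{"type":"number"}},"twist":{"type":"array","items":{"type":"number"}}}}},"gripper":{"type":"number"},"squeeze":{"type":"number"}},"required":["commands"]}

```bash
mkdir -p pics
cat > h.py <<'E'
import numpy as np,cv2
from cell import arm
def pts(c):
    d=c["depth"];v,u=np.indices(d.shape)
    X=np.stack([(u-c["cx"])/c["fx"]*d,(v-c["cy"])/c["fy"]*d,d],-1)
    R=cv2.Rodrigues(np.array(c["rvec"],float))[0]
    W=(X-np.array(c["tvec"],float).reshape(3))@R
    W[d==0]=np.nan
    return W
def cap(n,save=None):
    c=arm.capture(n)
    if save: cv2.imwrite("pics/"+save,c["frame"])
    return c,pts(c)
E
python3 - <<'E'
from h import *
fr=[]
for n in ["scene","side"]:
    c,W=cap(n); np.savez(n+".npz",W=W,f=c["frame"]); fr.append(c["frame"])
    for t in ["caddy","pegboard","tin","mug","lemon"]:
        for o in arm.outline_of(t,n):
            r=o["region"]; P=W[r]; P=P[~np.isnan(P[:,0])]
            print(n,t,round(o["p"],2),o["extent"],np.round(np.percentile(P,[2,50,98],axis=0),3).tolist() if len(P) else None)
cv2.imwrite("pics/a.png",cv2.resize(np.vstack(fr),(0,0),fx=.78,fy=.78))
print(arm.read_state())
E
```

```text
scene caddy 0.8 [238.1, 219.6, 273.2, 282.1] [[0.263, 0.099, 0.003], [0.303, 0.172, 0.081], [0.378, 0.211, 0.121]]
scene caddy 0.77 [174.7, 235.8, 215.0, 285.4] [[0.366, 0.246, 0.001], [0.388, 0.294, 0.052], [0.442, 0.317, 0.085]]
scene pegboard 0.78 [206.3, 145.7, 284.6, 248.1] [[0.453, -0.1, 0.003], [0.504, 0.053, 0.134], [0.683, 0.141, 0.268]]
scene tin 0.65 [335.8, 197.0, 354.4, 218.9] [[0.363, -0.306, 0.008], [0.383, -0.264, 0.054], [0.435, -0.249, 0.072]]
scene lemon 0.55 [128.0, 244.4, 155.8, 265.1] [[0.495, 0.344, -0.002], [0.514, 0.378, 0.041], [0.628, 0.397, 0.058]]
side caddy 0.96 [179.0, 204.8, 199.0, 238.5] [[0.364, 0.242, 0.004], [0.381, 0.275, 0.055], [0.442, 0.312, 0.085]]
side caddy 0.95 [200.7, 214.7, 239.9, 262.7] [[0.263, 0.087, 0.008], [0.31, 0.145, 0.081], [0.38, 0.206, 0.121]]
side pegboard 0.67 [236.0, 150.5, 338.8, 248.9] [[0.455, -0.173, -0.002], [0.499, -0.03, 0.139], [0.719, 0.136, 0.266]]
side tin 0.93 [350.7, 243.9, 369.4, 268.5] [[0.362, -0.306, -0.001], [0.374, -0.28, 0.056], [0.42, -0.254, 0.071]]
side mug 0.77 [345.0, 199.3, 376.8, 235.9] [[0.507, -0
[... 280 characters left out ...]
  7.62602388e+01, -1.28004952e+01]), 'dq': array([-0.02333454, -0.07390008,  0.02451217, -0.05798801,  0.00175647,
        0.05916178]), 'joint_torque': array([-9.26414104e-04, -4.01984346e+01, -2.52352399e+01,  6.94524217e-02,
        3.20094719e-02,  1.20349947e-05]), 'position': array([ 5.25007385e-01, -5.81234029e-06,  2.38717287e-01]), 'eef_rot': array([[-3.49608132e-05,  9.99999999e-01, -7.76856173e-06],
       [ 9.99999999e-01,  3.49607299e-05, -1.07283320e-05],
       [-1.07280604e-05, -7.76893680e-06, -1.00000000e+00]]), 'force': array([0.04115046, 0.04611371, 0.26659573]), 'torque': array([-0.03320868, -0.01818955,  0.04619154]), 'gripper_force': 0.0, 'opening': 1.0019647099147386}
```

View pics/a.png

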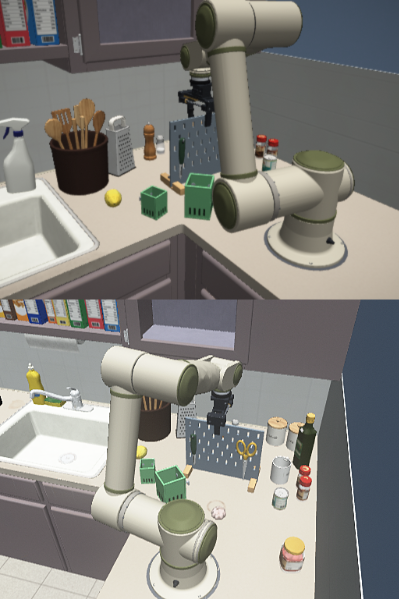

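Two caddies show in the scene camera: pixels (238–273, 220–282), about 121 mm high (large), and (175–215, 236–285), about 85 mm high. The second matches the 84 mm description. I'll confirm it in a crop and measure.

Run:
```python
from h import *
S=np.load("scene.npz");D=np.load("side.npz")
a=cv2.resize(S["f"][210:295,160:290],(0,0),fx=5,fy=5,interpolation=cv2.INTER_CUBIC)[:, :]
b=cv2.resize(D["f"][145:265,170:345],(0,0),fx=4,fy=4,interpolation=cv2.INTER_CUBIC)
a=cv2.resize(a,(390,255));b=cv2.resize(b,(390*175//175,int(390*120/175)))
cv2.imwrite("pics/b.png",cv2.resize(np.vstack([a,b]),(0,0),fx=1.13,fy=1.13))
allp=[]
for n,Z in (("scene",S),("side",D)):
    W=Z["W"];f=Z["f"].astype(int)
    P=W.reshape(-1,3);C=f.reshape(-1,3)
    # board
    m=(P[:,2]>.08)&(P[:,2]<.262)&(P[:,0]>.44)&(P[:,0]<.60)&(abs(P[:,1])<.22)
    Q=P[m]
    # robust plane x=a+by+cz
    w=np.ones(len(Q),bool)
    for k in range(30):
        A=np.c_[np.ones(w.sum()),Q[w][:,1:]]
        s=np.linalg.lstsq(A,Q[w][:,0],rcond=None)[0]
        r=Q[:,0]-np.c_[np.ones(len(Q)),Q[:,1:]]@s
        w=abs(r-np.median(r[w]))<max(.004,.03*.8**k)
    e=Q[w]
    print(n,"board",len(Q),w.sum(),s,np.percentile(e,[0.5,50,99.5],axis=0).round(4).tolist())
    g=(C[:,1]>C[:,2]+25)&(C[:,1]>C[:,0]+10)
    m=g&(P[:,0]>.33)&(P[:,0]<.47)&(P[:,1]>.225)&(P[:,1]<.34)&(P[:,2]>.003)
    allp.append(P[m]); print("caddy pts",m.sum())
P=np.vstack(allp)
print(cv2.minAreaRect(P[:,:2].astype(np.float32)))
T=P[P[:,2]>.079]
print(len(T),cv2.minAreaRect(T[:,:2].astype(np.float32)),P[:,2].max())
for lo,hi in((.01,.045),(.045,.08)): 
    q=P[(P[:,2]>lo)&(P[:,2]<hi)];print(cv2.minAreaRect(q[:,:2].astype(np.float32)))
```

```text
scene board 3423 2699 [0.50216844 0.05140918 0.00057019] [[0.4958, -0.081, 0.0807], [0.5042, 0.0363, 0.1723], [0.5124, 0.1419, 0.261]]
caddy pts 1087
side board 4226 3069 [ 0.50159876  0.05044712 -0.0009505 ] [[0.4899, -0.1777, 0.0809], [0.5003, -0.0244, 0.1793], [0.511, 0.1394, 0.2608]]
caddy pts 534
((0.4034503102302551, 0.2796805202960968), (0.07876874506473541, 0.06712821871042252), 19.95856475830078)
255 ((0.40333446860313416, 0.2811393737792969), (0.07189536839723587, 0.06343785673379898), 19.902507781982422) 0.08805927596284775
((0.40154534578323364, 0.28026992082595825), (0.07683179527521133, 0.06409278512001038), 18.39521598815918)
((0.402922660112381, 0.28109514713287354), (0.07582946121692657, 0.06769455224275589), 15.452261924743652)
```

View pics/b.png

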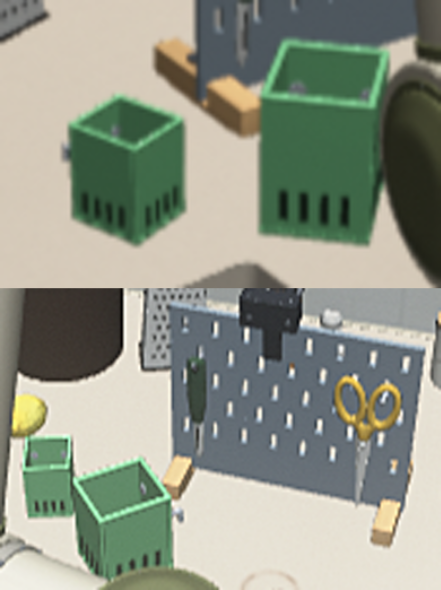

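The crop confirms it. The small caddy is at the left, with a hook showing at its left edge. The larger one is to its right. The board is at x≈0.502 with a yaw of about -2.9°, and the fingers currently straddle its top, so I'll lift straight up first.

apply_moves([
  {"dp":[0,0,-0.5],"twist":[0,0,0]},
  {"dp":[0,0,-1],"twist":[0,0,0]},
  {"dp":[0,0,-1],"twist":[0,0,0]},
])

```text
clock: 0.98
position: [0.5258, -0.0001, 0.3422]
eef_rot: [[-0.0, 1.0, 0.007], [1.0, 0.0, -0.002], [-0.002, 0.007, -1.0]]
force: [-0.1, 0.3, -0.9]
opening: 1.002
gripper_force: 0.0
```

apply_moves([
  {"dp":[0.4,-0.4,0],"twist":[0,0,0]},
  {"dp":[0.8,-0.8,0],"twist":[0,0,0]},
  {"dp":[1,-1,0],"twist":[0,0,0]},
  {"dp":[1,-1,0],"twist":[0,0,0]},
])

```text
clock: 1.48
position: [0.4241, 0.1009, 0.3383]
eef_rot: [[-0.002, 1.0, -0.0], [1.0, 0.002, 0.0], [0.0, -0.0, -1.0]]
force: [0.0, -0.6, 0.1]
opening: 1.0
gripper_force: 0.0
```

apply_moves([
  {"dp":[0.5,-0.25,0],"twist":[0,0,0.055]},
  {"dp":[1,-0.25,0],"twist":[0,0,0.11]},
  {"dp":[1,-0.25,0],"twist":[0,0,0.165]},
  {"dp":[1,-0.25,0],"twist":[0,0,0.22]},
  {"dp":[1,-0.25,0],"twist":[0,0,0.275]},
  {"dp":[1,-0.25,0],"twist":[0,0,0.33]},
  {"dp":[1,-0.25,0],"twist":[0,0,0.389]},
  {"dp":[1,-0.25,0],"twist":[0,0,0.389]},
])

```text
clock: 2.48
position: [0.4007, 0.1994, 0.3379]
eef_rot: [[0.94, 0.342, -0.001], [0.342, -0.94, -0.0], [-0.001, -0.0, -1.0]]
force: [0.9, -0.5, 0.3]
opening: 1.004
gripper_force: 0.0
```

Run:
```python
from h import *
c,W=cap("wrist","c.png");np.savez("w1.npz",W=W,f=c["frame"])
s=arm.read_state();print(s["clock"],s["position"].round(4),s["eef_rot"].round(3).tolist(),s["qpos"].round(1),s["force"].round(1))
R=cv2.Rodrigues(np.array(c["rvec"],float))[0];print("cam",(-R.T@np.array(c["tvec"],float).reshape(3)).round(3),R.round(2).tolist(),c["fx"])
for o in arm.outline_of("caddy","wrist"):
    P=W[o["region"]];P=P[~np.isnan(P[:,0])];print(o["p"],o["extent"],np.percentile(P,[2,50,98],axis=0).round(3).tolist())
```

```text
2.525 [0.4006 0.1995 0.338 ] [[0.939, 0.345, -0.001], [0.345, -0.939, -0.0], [-0.001, -0.0, -1.0]] [11.4  4.8 87.2 -0.  88.1 81.3] [-0.4 -0.7 -0.1]
cam [0.476 0.226 0.485] [[0.34, -0.94, 0.0], [-0.89, -0.33, 0.3], [-0.29, -0.1, -0.95]] 324.78137617110133
0.7 [166.7, 81.1, 227.3, 145.1] [[0.375, 0.244, 0.003], [0.406, 0.284, 0.038], [0.448, 0.312, 0.087]]
0.67 [221.7, 152.6, 328.3, 262.2] [[0.274, 0.094, 0.004], [0.32, 0.147, 0.077], [0.389, 0.207, 0.123]]
```

View pics/c.png

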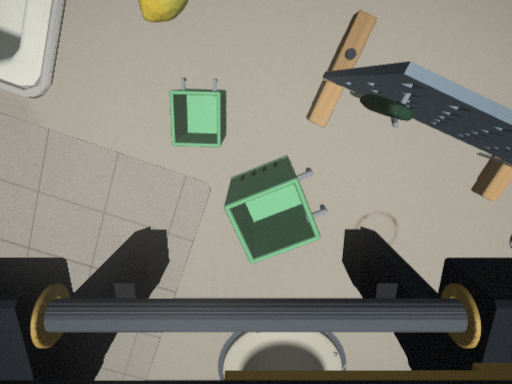

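The wrist view shows the small caddy at (170–226, 88–147). Its hooks are at (183, 84) and (215, 84) on the upper side, so its back points toward about +20° from world x. The large one is at (225–328, 155–262). Next I'll refine the pose from the rim and check the board.

Run:
```python
from h import *
Z=np.load("w1.npz");W=Z["W"];f=Z["f"].astype(int)
m=(f[:,:,1]>f[:,:,2]+20)&(W[:,:,2]>.078)&(W[:,:,2]<.092)&(W[:,:,0]>.33)&(W[:,:,1]>.23)
T=W[m];print(len(T),cv2.minAreaRect(T[:,:2].astype(np.float32)),np.median(T[:,2]))
r=cv2.minAreaRect(T[:,:2].astype(np.float32));print(cv2.boxPoints(r))
# hooks: metallic points near z .04-.065 beyond back face
m=(abs(f[:,:,1]-f[:,:,2])<25)&(W[:,:,2]>.035)&(W[:,:,2]<.066)&(W[:,:,0]>.40)&(W[:,:,0]<.47)&(W[:,:,1]>.24)&(W[:,:,1]<.34)
v,u=np.nonzero(m)
for a,b,p in zip(u,v,W[m]): print(a,b,p.round(4))
```

```text
765 ((0.4092117249965668, 0.2791801691055298), (0.06677421927452087, 0.060545846819877625), 18.522531509399414) 0.08547067510960316
[[0.3679371  0.29727858]
 [0.38717115 0.23986907]
 [0.45048636 0.26108176]
 [0.4312523  0.31849128]]
182 77 [0.4481 0.3131 0.0583]
183 77 [0.4485 0.312  0.058 ]
184 77 [0.4486 0.3118 0.053 ]
185 77 [0.4487 0.3115 0.0482]
181 78 [0.4465 0.3138 0.0587]
182 78 [0.447  0.3124 0.0599]
183 78 [0.4474 0.3115 0.0586]
184 78 [0.4477 0.3106 0.0571]
185 78 [0.4478 0.3105 0.0519]
186 78 [0.4478 0.3106 0.0453]
214 78 [0.4606 0.2753 0.0576]
215 78 [0.461  0.2743 0.056 ]
216 78 [0.4612 0.2736 0.0516]
181 79 [0.4454 0.3135 0.0586]
182 79 [0.4458 0.3124 0.0585]
183 79 [0.4463 0.3111 0.059 ]
184 79 [0.4465 0.3104 0.0567]
185 79 [0.4467 0.31   0.0527]
186 79 [0.4467 0.3099 0.0469]
213 79 [0.4591 0.276  0.0588]
214 79 [0.4595 0.2747 0.0596]
215 79 [0.4599 0.2737 0.0582]
216 79 [0.4603 0.2727 0.057 ]
217 79 [0.4604 0.2724 0.0484]
181 80 [0.4442 0.3133 0.0579]
182 80 [0.4447 0.3119 0.0593]
183 80 [0.4452 0.3107 0.0594]
184 80 [0.4454 0.3101 0.0565]
185 80 [0.4454 0.3099 0.051
[... 8935 characters left out ...]
137 0.249  0.0469]
222 121 [0.4142 0.249  0.0618]
223 121 [0.4126 0.2486 0.0478]
222 122 [0.4128 0.2487 0.0611]
223 122 [0.4115 0.2481 0.0491]
222 123 [0.4118 0.2482 0.0622]
223 123 [0.4102 0.2477 0.0488]
222 124 [0.4105 0.2478 0.0619]
223 124 [0.4089 0.2473 0.0486]
222 125 [0.4095 0.2474 0.0629]
223 125 [0.4077 0.2469 0.0487]
222 126 [0.4083 0.247  0.0632]
223 126 [0.4065 0.2464 0.0492]
222 127 [0.4067 0.2467 0.0605]
223 127 [0.4051 0.246  0.0485]
223 128 [0.4036 0.2457 0.0467]
222 129 [0.4048 0.2457 0.0638]
223 129 [0.4027 0.2452 0.0491]
222 130 [0.4031 0.2454 0.0613]
223 130 [0.4012 0.2448 0.0473]
222 131 [0.4021 0.245  0.0625]
223 131 [0.4001 0.2444 0.0484]
222 132 [0.4004 0.2447 0.0602]
```

apply_moves([
  {"dp":[0.2,-0.4,0.1],"twist":[0,0,0.008]},
  {"dp":[0.353,-0.718,0.5],"twist":[0,0,0.008]},
  {"dp":[0.353,-0.718,0.7],"twist":[0,0,0.008]},
  {"dp":[0.353,-0.718,0.7],"twist":[0,0,0.008]},
  {"dp":[0.353,-0.718,0.7],"twist":[0,0,0.008]},
])

```text
clock: 3.2
position: [0.4092, 0.2794, 0.2697]
eef_rot: [[0.948, 0.319, 0.001], [0.319, -0.948, 0.001], [0.002, -0.0, -1.0]]
force: [0.0, 1.1, 0.2]
opening: 1.001
gripper_force: 0.0
```

Run:
```python
from h import *
Z=np.load("w1.npz");W0=Z["W"];f=Z["f"].astype(int)
m=(f[:,:,1]>f[:,:,2]+20)&(W0[:,:,2]>.113)&(W0[:,:,2]<.13)&(W0[:,:,0]<.41)&(W0[:,:,0]>.2)
print("large rim",cv2.boxPoints(cv2.minAreaRect(W0[m][:,:2].astype(np.float32))).round(3).tolist())
c,W=cap("wrist","d.png");f=c["frame"].astype(int)
s=arm.read_state();print(s["clock"],s["position"].round(4),s["eef_rot"].round(4).tolist(),s["force"].round(1))
m=(f[:,:,1]>f[:,:,2]+20)&(W[:,:,2]>.078)&(W[:,:,2]<.092)&(W[:,:,0]>.33)&(W[:,:,1]>.225)&(W[:,:,0]<.47)
T=W[m];r=cv2.minAreaRect(T[:,:2].astype(np.float32));print(len(T),r,np.median(T[:,2]))
```

```text
large rim [[0.26499998569488525, 0.1550000011920929], [0.32899999618530273, 0.08500000089406967], [0.3930000066757202, 0.14399999380111694], [0.32899999618530273, 0.21400000154972076]]
3.25 [0.4092 0.2793 0.2699] [[0.948, 0.3183, 0.0019], [0.3183, -0.948, 0.0007], [0.002, -0.0, -1.0]] [0.1 0.1 0.1]
1000 ((0.4093698561191559, 0.2791600823402405), (0.06606265902519226, 0.06065430864691734), 18.693572998046875) 0.0854604815716481
```

View pics/d.png

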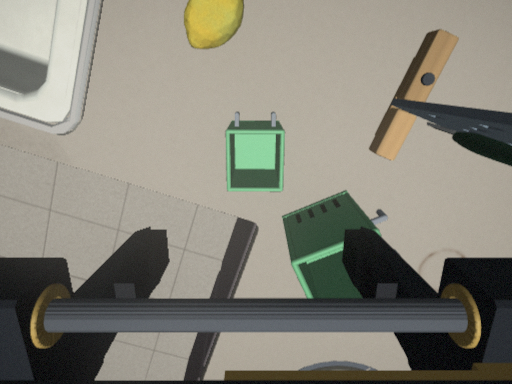

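The wrist view shows the small caddy at (226–284, 122–192), aligned with the tool, with its hooks at (237, 118) and (274, 118). The gripper has about 30 mm of clearance from the large caddy's rim. Descending to grasp.

apply_moves([
  {"dp":[0,0,0.4],"twist":[0,0,0]},
  {"dp":[0,0,0.8],"twist":[0,0,0]},
  {"dp":[0,0,1],"twist":[0,0,0]},
])

```text
clock: 3.62
position: [0.4086, 0.2791, 0.1679]
eef_rot: [[0.948, 0.318, -0.001], [0.318, -0.948, -0.0], [-0.001, 0.0, -1.0]]
force: [0.2, 0.3, 0.2]
opening: 0.999
gripper_force: 0.0
```

apply_moves([
  {"dp":[0,0,0.25],"twist":[0,0,0]},
  {"dp":[0,0,0.5],"twist":[0,0,0]},
  {"dp":[0,0,0.75],"twist":[0,0,0]},
  {"dp":[0,0,1],"twist":[0,0,0]},
])

```text
clock: 4.12
position: [0.4096, 0.2795, 0.069]
eef_rot: [[0.948, 0.318, 0.002], [0.318, -0.948, 0.001], [0.002, -0.0, -1.0]]
force: [-0.3, -0.3, -0.3]
opening: 0.999
gripper_force: 0.0
```

apply_moves([
  {"dp":[0,0,0.1],"twist":[0,0,0]},
  {"dp":[0,0,0.17],"twist":[0,0,0]},
  {"dp":[0,0,0.17],"twist":[0,0,0]},
])

```text
clock: 4.5
position: [0.4089, 0.2796, 0.0521]
eef_rot: [[0.948, 0.318, 0.001], [0.318, -0.948, 0.0], [0.001, -0.0, -1.0]]
force: [-0.1, -0.1, 0.6]
opening: 1.0
gripper_force: 0.0
```

apply_moves([
  {"dp":[0,0,0],"twist":[0,0,0]},
  {"dp":[0,0,0],"twist":[0,0,0]},
  {"dp":[0,0,0],"twist":[0,0,0]},
  {"dp":[0,0,0],"twist":[0,0,0]},
  {"dp":[0,0,0],"twist":[0,0,0]},
  {"dp":[0,0,0],"twist":[0,0,0]},
], gripper=0.2, squeeze=20)

```text
clock: 5.25
position: [0.4088, 0.2796, 0.052]
eef_rot: [[0.948, 0.318, 0.0], [0.318, -0.948, 0.0], [0.0, -0.0, -1.0]]
force: [-1.4, -0.1, 4.9]
opening: 0.68
gripper_force: 20.0
```

Grasped at an opening of 59.8 mm, as expected. I'll lift in place, then measure the board while the arm is clear of it.

apply_moves([
  {"dp":[0,0,-0.1],"twist":[0,0,0]},
  {"dp":[0,0,-0.3],"twist":[0,0,0]},
  {"dp":[0,0,-0.65],"twist":[0,0,0]},
  {"dp":[0,0,-1],"twist":[0,0,0]},
])

```text
clock: 5.75
position: [0.4084, 0.2794, 0.153]
eef_rot: [[0.948, 0.318, -0.0], [0.318, -0.948, -0.0], [-0.001, 0.0, -1.0]]
force: [-0.3, -0.3, -1.2]
opening: 0.678
gripper_force: 20.0
```

apply_moves([
  {"dp":[0,0,-0.35],"twist":[0,0,0]},
  {"dp":[0,0,-0.7],"twist":[0,0,0]},
  {"dp":[0,0,-1],"twist":[0,0,0]},
  {"dp":[0,0,-1],"twist":[0,0,0]},
])

```text
clock: 6.25
position: [0.4091, 0.2797, 0.2535]
eef_rot: [[0.948, 0.318, 0.004], [0.318, -0.948, 0.001], [0.004, -0.0, -1.0]]
force: [-0.8, -0.2, -1.4]
opening: 0.679
gripper_force: 20.0
```

Run:
```python
from h import *
s=arm.read_state();print(s["clock"],s["position"].round(4),s["force"].round(1),s["opening"])
import pickle
D={}
for n in ["scene","side","wrist"]:
    c,W=cap(n);D[n]=(c,W)
pickle.dump(D,open("b.pkl","wb"))
for n in ["side","scene"]:
    c,W=D[n];R=cv2.Rodrigues(np.array(c["rvec"],float))[0];t=np.array(c["tvec"],float).reshape(3);C=-R.T@t;print(n,"cam",C.round(3),c["fx"])
    # plane x=a+b*y, rectify front at 0.5mm/px : board coords yb (-.18..18), z 0..0.29
    a,b=.5020,.0507
    k=1/np.hypot(1,b);ey=np.array([b,1,0])*k
    ys=np.arange(.19,-.19,-.0005);zs=np.arange(.29,.09,-.0005)
    Y,Zz=np.meshgrid(ys,zs)
    P=np.array([a,0,0])+Y[...,None]*ey+Zz[...,None]*np.array([0,0,1])
    Q=P@R.T+t
    mx=(c["fx"]*Q[...,0]/Q[...,2]+c["cx"]).astype(np.float32);my=(c["fy"]*Q[...,1]/Q[...,2]+c["cy"]).astype(np.float32)
    im=cv2.remap(c["frame"],mx,my,cv2.INTER_CUBIC);cv2.imwrite(f"pics/rect_{n}.png",im)
cv2.imwrite("pics/e.png",cv2.resize(np.vstack([cv2.imread("pics/rect_side.png"),cv2.imread("pics/rect_scene.png")])[:,:],(570,600)))
# board plane + top edge from depth
for n in ["side","scene"]:
    c,W=D[n];P=W.reshape(-1,3)
    m=(P[:,2]>.1)&(P[:,2]<.255)&(abs(P[:,0]-.502-.0507*P[:,1])<.006)&(abs(P[:,1])<.2);Q=P[m]
    A=np.c_[np.ones(len(Q)),Q[:,1:]]
    for k in range(5):
        x=np.linalg.lstsq(A,Q[:,0],rcond=None)[0];r=Q[:,0]-A@x;g=abs(r)<.0025;Q,A=Q[g],A[g]
    print(n,len(Q),x,Q[:,1].min(),Q[:,1].max())
    m=(P[:,2]>.255)&(P[:,2]<.29)&(abs(P[:,0]-.507-.0507*P[:,1])<.012)&(abs(P[:,1])<.16);print("top z",np.percentile(P[m][:,2],[50,80,90,95,99]).round(4))
```

```text
6.25 [0.4091 0.2797 0.2535] [-0.8 -0.2 -1.4] 0.6787739179557025
side cam [-0.704 -0.237  1.082] 478.75746544034337
scene cam [-0.518  0.841  0.688] 473.71600411191974
side 1986 [5.01425797e-01 4.89907021e-02 4.74891515e-05] -0.1790704578497953 0.14120830616637037
top z [0.2644 0.2681 0.2694 0.2704 0.2713]
scene 2426 [ 0.50251472  0.05111617 -0.00163244] -0.18046257276340205 0.14275239497522438
top z [0.264  0.2688 0.2698 0.2703 0.271 ]
```

View pics/e.png

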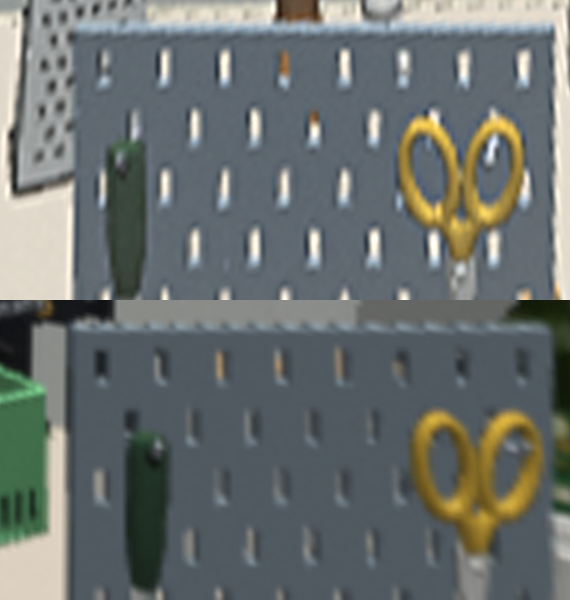

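The rectified views (side above, scene below) show the top row with eight slots. In the side view the middle two are at px (284, 66) and (345, 66), so y≈0.000 and -0.040. Board ends give a mid-width of y≈-0.019, which agrees. Next I'll get the slot height at sub-pixel level and check the z bias against the held caddy.

Run:
```python
from h import *
import pickle
D=pickle.load(open("b.pkl","rb"))
ys=np.arange(.19,-.19,-.0005);zs=np.arange(.29,.09,-.0005)
for n in ["side","scene"]:
    im=cv2.imread(f"pics/rect_{n}.png").astype(float).mean(2)
    res=[]
    rows=(zs>.225)&(zs<.264)
    for k in range(8):
        yc=.1206-.0401*k+(-.001 if n=="side" else 0)
        col=lambda y,h:im[:,(abs(ys-y)<h)].mean(1)
        pr=abs(im[:,abs(ys-yc)<.005]-0.5*(col(yc+.014,.004)+col(yc-.014,.004))[:,None]).max(1)
        z=zs[rows];p=pr[rows]-np.median(pr[(zs>.215)&(zs<.225)]);h=.4*p.max();i=np.nonzero(p>h)[0]
        cp=abs(im[(zs>.24)&(zs<.252)][:,abs(ys-yc)<.012].mean(0)-col(yc+.014,.004)[(zs>.24)&(zs<.252)].mean());yy=ys[abs(ys-yc)<.012];j=cp>.5*cp.max()
        res.append((round(z[i[-1]],4),round(z[i[0]],4),round(yy[j].min(),4),round(yy[j].max(),4),round(p.max())))
    for r in res:print(n,r)
    e=im[:,abs(ys+.02)<.1].mean(1);g=abs(np.gradient(cv2.GaussianBlur(e[:,None],(1,5),0)[:,0]));i=np.argsort(g[:120])[-8:];print("top grads",sorted(zs[i].round(4)))
    c,W=D[n];f=c["frame"].astype(int);P=W
    m=(f[:,:,1]>f[:,:,2]+25)&(P[:,:,2]>.19)&(P[:,:,0]>.35)&(P[:,:,0]<.47)&(P[:,:,1]>.22)&(P[:,:,1]<.34)
    q=P[m];print("held caddy z",np.percentile(q[:,2],[.5,2,95,98,99.5]).round(4), "expect .2015-.2855",len(q))
    t=P[(P[:,:,0]>.3)&(P[:,:,0]<.48)&(P[:,:,1]>-.2)&(P[:,:,1]<.05)&(abs(P[:,:,2])<.008)];print("table z",np.median(t[:,2]))
```

```text
side (np.float64(0.2325), np.float64(0.2555), np.float64(0.1185), np.float64(0.1255), 89)
side (np.float64(0.234), np.float64(0.2565), np.float64(0.0785), np.float64(0.082), 143)
side (np.float64(0.2345), np.float64(0.256), np.float64(0.038), np.float64(0.043), 146)
side (np.float64(0.232), np.float64(0.24), np.float64(-0.002), np.float64(0.007), 90)
side (np.float64(0.2345), np.float64(0.2565), np.float64(-0.042), np.float64(-0.037), 146)
side (np.float64(0.2335), np.float64(0.256), np.float64(-0.082), np.float64(-0.0765), 149)
side (np.float64(0.2335), np.float64(0.255), np.float64(-0.122), np.float64(-0.1165), 140)
side (np.float64(0.2335), np.float64(0.256), np.float64(-0.162), np.float64(-0.156), 141)
top grads [np.float64(0.267), np.float64(0.2675), np.float64(0.268), np.float64(0.2685), np.float64(0.269), np.float64(0.2695), np.float64(0.27), np.float64(0.2705)]
held caddy z [0.2007 0.2027 0.2831 0.2842 0.2859] expect .2015-.2855 615
table z -0.0022979602012235625
scene (np.float64(0.2335), np.float64(0.2565), np.float64(0.119), np.float64(0.1265), 57)
scene (np.float64(0.233)
[... 176 characters left out ...]
), np.float64(0.2565), np.float64(0.0035), np.float64(0.007), 50)
scene (np.float64(0.233), np.float64(0.258), np.float64(-0.0415), np.float64(-0.0335), 37)
scene (np.float64(0.233), np.float64(0.2565), np.float64(-0.0835), np.float64(-0.0725), 35)
scene (np.float64(0.233), np.float64(0.254), np.float64(-0.1215), np.float64(-0.1145), 44)
scene (np.float64(0.233), np.float64(0.257), np.float64(-0.162), np.float64(-0.1545), 30)
top grads [np.float64(0.2675), np.float64(0.268), np.float64(0.2685), np.float64(0.269), np.float64(0.2695), np.float64(0.27), np.float64(0.2705), np.float64(0.271)]
held caddy z [0.2034 0.2049 0.2854 0.2864 0.3106] expect .2015-.2855 1066
table z -0.0007890770449098896
```

apply_moves([
  {"dp":[-0.14,0.3,-0.25],"twist":[0,0,0]},
  {"dp":[-0.28,0.6,-0.5],"twist":[0,0,0]},
  {"dp":[-0.41,0.91,-0.75],"twist":[0,0,0]},
])

```text
clock: 6.78
position: [0.3981, 0.1792, 0.3261]
eef_rot: [[0.948, 0.318, -0.003], [0.318, -0.948, -0.0], [-0.003, -0.0, -1.0]]
force: [0.2, 0.1, -1.0]
opening: 0.676
gripper_force: 20.0
```

apply_moves([
  {"dp":[-0.14,0.3,0],"twist":[0,0,0]},
  {"dp":[-0.28,0.6,0],"twist":[0,0,0]},
  {"dp":[-0.41,0.91,0],"twist":[0,0,0]},
])

```text
clock: 7.15
position: [0.3882, 0.0799, 0.3255]
eef_rot: [[0.948, 0.318, -0.002], [0.318, -0.948, 0.0], [-0.002, -0.001, -1.0]]
force: [0.7, 0.6, -0.7]
opening: 0.68
gripper_force: 20.0
```

apply_moves([
  {"dp":[-0.14,0.3,0],"twist":[0,0,0.04]},
  {"dp":[-0.28,0.6,0],"twist":[0,0,0.08]},
  {"dp":[-0.405,0.92,0],"twist":[0,0,0.119]},
  {"dp":[-0.405,0.92,0],"twist":[0,0,0.119]},
])

```text
clock: 7.65
position: [0.3793, -0.0205, 0.3255]
eef_rot: [[0.999, -0.054, -0.002], [-0.054, -0.999, 0.001], [-0.002, -0.001, -1.0]]
force: [0.4, 0.2, -0.1]
opening: 0.678
gripper_force: 20.0
```

apply_moves([
  {"dp":[0,0,0],"twist":[0,-0.05,0]},
  {"dp":[0,0,0],"twist":[0,-0.1,0]},
  {"dp":[0,0,0],"twist":[0,-0.15,0]},
  {"dp":[0,0,0],"twist":[0,-0.2,0]},
  {"dp":[0,0,0],"twist":[0,-0.2,0]},
  {"dp":[0,0,0],"twist":[0,-0.2,0]},
])

```text
clock: 8.4
position: [0.3795, -0.0188, 0.3267]
eef_rot: [[0.81, -0.049, -0.585], [-0.04, -0.999, 0.029], [-0.585, -0.0, -0.811]]
force: [0.3, 0.4, -1.0]
opening: 0.686
gripper_force: 20.0
```

Run:
```python
from h import *
import pickle
s=arm.read_state();print(s["clock"],s["position"].round(4),s["eef_rot"].round(4).tolist(),s["force"].round(1))
c,W=cap("wrist","f.png");pickle.dump((c,W,s),open("v.pkl","wb"))
```

```text
8.4 [ 0.3795 -0.0188  0.3267] [[0.8098, -0.0491, -0.5846], [-0.0396, -0.9988, 0.0289], [-0.5854, -0.0002, -0.8108]] [ 0.3  0.4 -1. ]
```

View pics/f.png

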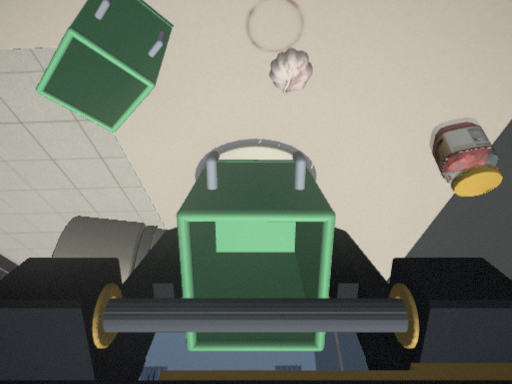

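The tilt went the wrong way: the picture shows the held caddy with its hooks at (212, 170) and (300, 170), and no board. I'll tilt to the other side.

apply_moves([
  {"dp":[0,0,0],"twist":[0,0.055,0]},
  {"dp":[0,0,0],"twist":[0,0.11,0]},
  {"dp":[0,0,0],"twist":[0,0.165,0]},
  {"dp":[0,0,0],"twist":[0,0.22,0]},
  {"dp":[0,0,0],"twist":[0,0.275,0]},
  {"dp":[0,0,0],"twist":[0,0.33,0]},
  {"dp":[0,0,0],"twist":[0,0.38,0]},
  {"dp":[0,0,0],"twist":[0,0.4,0]},
  {"dp":[0,0,0],"twist":[0,0.4,0]},
  {"dp":[0,0,0],"twist":[0,0.4,0]},
])

```text
clock: 9.7
position: [0.3796, -0.0192, 0.3273]
eef_rot: [[0.808, -0.05, 0.587], [-0.04, -0.999, -0.03], [0.588, 0.001, -0.809]]
force: [-0.4, -0.2, -0.9]
opening: 0.68
gripper_force: 20.0
```

Run:
```python
from h import *
import pickle
s=arm.read_state();print(s["clock"],s["position"].round(4),s["eef_rot"].round(4).tolist(),s["force"].round(1))
c,W=cap("wrist","g.png");pickle.dump((c,W,s),open("v.pkl","wb"))
```

```text
9.7 [ 0.3796 -0.0192  0.3273] [[0.8078, -0.0503, 0.5873], [-0.0402, -0.9987, -0.0302], [0.5881, 0.0008, -0.8088]] [-0.4 -0.2 -0.9]
```

View pics/g.png

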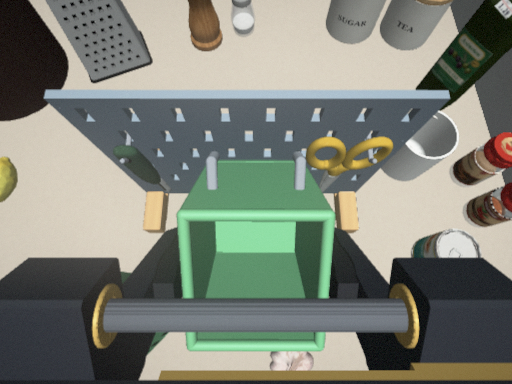

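This view is clear: the top row runs along row ≈115, with the middle two slots at px (225, 115) and (266, 115). The held hooks are at (212, 170) and (300, 170). I'll measure the slots on the board plane from here.

Run:
```python
from h import *
import pickle
c,W,s=pickle.load(open("v.pkl","rb"))
R=cv2.Rodrigues(np.array(c["rvec"],float))[0];t=np.array(c["tvec"],float).reshape(3);print("cam",(-R.T@t).round(4))
P=W.reshape(-1,3);m=(P[:,2]>.1)&(P[:,2]<.262)&(abs(P[:,0]-.502-.05*P[:,1])<.008)&(abs(P[:,1])<.2);Q=P[m];A=np.c_[np.ones(len(Q)),Q[:,1:]]
for k in range(6):
    x=np.linalg.lstsq(A,Q[:,0],rcond=None)[0];r=Q[:,0]-A@x;g=abs(r)<.002;Q,A=Q[g],A[g]
print("plane",x,len(Q))
m=(P[:,2]>.262)&(P[:,2]<.285)&(abs(P[:,0]-.507-.05*P[:,1])<.012)&(abs(P[:,1])<.2);T=P[m];T=T[T[:,2]>.265];print("top z",np.percentile(T[:,2],[20,50,80]).round(4),"ends y",T[:,1].min(),T[:,1].max(),"x mid-resid",np.percentile(T[:,0]-x[0]-x[1]*T[:,1],[2,98]))
a,b,cz=x;k=1/np.hypot(1,b)
ys=np.arange(.17,-.2,-.0005);zs=np.arange(.28,.21,-.0005);Y,Z=np.meshgrid(ys,zs)
p=np.stack([a+b*Y+cz*Z,Y,Z],-1);q=p@R.T+t
mx=(c["fx"]*q[...,0]/q[...,2]+c["cx"]).astype(np.float32);my=(c["fy"]*q[...,1]/q[...,2]+c["cy"]).astype(np.float32)
im=cv2.remap(c["frame"],mx,my,cv2.INTER_CUBIC);cv2.imwrite("pics/h.png",im)
g=im.astype(float).mean(2)
for kk in range(1,8):
    yc=.1212-.04*kk
    bg=np.median(g[:, (abs(ys-yc)>.010)&(abs(ys-yc)<.016)],1)
    d=abs(g-bg[:,None])
    pr=d[:,abs(ys-yc)<.003].max(1);i=np.nonzero((pr>.35*pr[(zs>.23)&(zs<.26)].max())&(zs>.228)&(zs<.265))[0]
    pc=d[(zs>.245)&(zs<.252)].mean(0);w=abs(ys-yc)<.011;j=np.nonzero(w&(pc>.4*pc[w].max()))[0]
    print(kk,"z",zs[i[-1]].round(4),zs[i[0]].round(4),"y",ys[j[-1]].round(4),ys[j[0]].round(4),round((ys[j[-1]]+ys[j[0]])/2+.04*(kk-3.5),4))
# hooks
f=c["frame"].astype(int)
pos,Rt=s["position"],s["eef_rot"]
L=(W-pos)@Rt
for lo,hi in((-.03,-.01),(.01,.03)):
    m=(L[:,:,0]>.036)&(L[:,:,0]<.05)&(L[:,:,1]>lo)&(L[:,:,1]<hi)&(abs(L[:,:,2])<.02)
    q=L[m];print("hook tool",len(q),np.median(q,axis=0).round(4),q[:,2].min().round(4),q[:,0].max().round(4),np.percentile(q[:,1],[10,90]).round(4))
cv2.imwrite("pics/h.png",cv2.resize(im,(740,140*2)))
```

```text
cam [ 0.3586 -0.0183  0.4925]
plane [ 0.50497687  0.05023895 -0.00173122] 16181
top z [0.2688 0.2711 0.2717] ends y -0.17963821223805082 0.14068223311709804 x mid-resid [-0.00112218  0.00748105]
1 z 0.234 0.2565 y 0.0775 0.0795 -0.0215
2 z 0.234 0.257 y 0.037 0.0415 -0.0208
3 z 0.234 0.257 y -0.0025 0.0035 -0.0195
4 z 0.2345 0.257 y -0.042 -0.035 -0.0185
5 z 0.2345 0.257 y -0.08 -0.075 -0.0175
6 z 0.2345 0.257 y -0.118 -0.115 -0.0165
7 z 0.234 0.252 y -0.162 -0.155 -0.0185
hook tool 355 [ 0.0435 -0.019  -0.0057] -0.0077 0.0485 [-0.0211 -0.0173]
hook tool 346 [ 0.0435  0.02   -0.0058] -0.0076 0.0486 [0.0183 0.0221]
```

View pics/h.png

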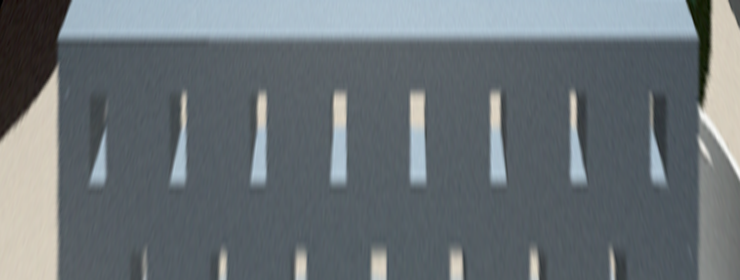

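Three cameras agree. The slots' lower edge is at z≈0.2343 and the top at 0.257. The seat's lateral position is y≈-0.019, and the hooks are centred on the tool to within 0.5 mm. Levelling the tool.

apply_moves([
  {"dp":[0,0,0],"twist":[0,-0.05,0]},
  {"dp":[0,0,0],"twist":[0,-0.1,0]},
  {"dp":[0,0,0],"twist":[0,-0.15,0]},
  {"dp":[0,0,0],"twist":[0,-0.2,0]},
  {"dp":[0,0,0],"twist":[0,-0.2,0]},
  {"dp":[0,0,0],"twist":[0,-0.2,0]},
  {"dp":[0,0,0],"twist":[0,-0.2,0]},
])

```text
clock: 10.62
position: [0.3792, -0.0191, 0.327]
eef_rot: [[0.999, -0.051, 0.002], [-0.051, -0.999, -0.0], [0.002, 0.0, -1.0]]
force: [0.9, 0.2, -1.5]
opening: 0.681
gripper_force: 20.0
```

```bash
cat > st.py <<'E'
from h import *
s=arm.read_state();print(s["clock"],s["position"].round(4),s["eef_rot"].round(4).tolist(),s["force"].round(2),s["torque"].round(2),s["gripper_force"],s["opening"])
E
python3 st.py
```

```text
10.625 [ 0.3792 -0.0191  0.327 ] [[0.9987, -0.0505, 0.0022], [-0.0505, -0.9987, -0.0004], [0.0022, 0.0003, -1.0]] [ 0.86  0.23 -1.48] [0.1  0.12 0.02] 19.995372695848346 0.6805948485965431
```

apply_moves([
  {"dp":[0.2,-0.03,0.25],"twist":[0,0,0]},
  {"dp":[0.4,-0.068,0.5],"twist":[0,0,0]},
  {"dp":[0.5,-0.068,0.75],"twist":[0,0,0]},
  {"dp":[0.6,-0.068,0.8],"twist":[0,0,0]},
  {"dp":[0.6,-0.068,0.8],"twist":[0,0,0]},
  {"dp":[0.6,-0.068,0.8],"twist":[0,0,0]},
])

```text
clock: 11.38
position: [0.44, -0.0155, 0.2478]
eef_rot: [[0.999, -0.05, 0.002], [-0.05, -0.999, -0.001], [0.002, 0.0, -1.0]]
force: [-1.1, -0.3, -2.1]
opening: 0.675
gripper_force: 20.0
```

```bash
python3 st.py
python3 - <<'E'
from h import *
c,W=cap("scene");a=cv2.resize(c["frame"][140:260,190:300],(0,0),fx=5,fy=5,interpolation=cv2.INTER_CUBIC);cv2.imwrite("pics/i.png",a)
c,W=cap("wrist","j.png")
s=arm.read_state();L=(W-s["position"])@s["eef_rot"]
# board top edge front x and hooks in tool frame
m=(abs(W[:,:,2]-.27)<.004)&(W[:,:,0]>.48)&(W[:,:,0]<.53);q=L[m];print("board top in tool x",len(q),np.percentile(q[:,0],[1,50,99]).round(4), q[:,1].min(),q[:,1].max())
for lo,hi in((-.03,-.01),(.01,.03)):
    m=(L[:,:,0]>.036)&(L[:,:,0]<.05)&(L[:,:,1]>lo)&(L[:,:,1]<hi)&(abs(L[:,:,2])<.012);q=L[m];print(len(q),np.median(q,axis=0).round(4),q[:,0].max().round(4))
E
```

```text
11.375 [ 0.44   -0.0155  0.2478] [[0.9987, -0.0503, 0.0018], [-0.0503, -0.9987, -0.0005], [0.0018, 0.0005, -1.0]] [-1.08 -0.29 -2.12] [ 0.06  0.09 -0.02] 19.995384409558028 0.6747831899457724
board top in tool x 11729 [0.0635 0.0676 0.0715] -0.0967703776422487 0.0975142224072205
356 [ 0.0433 -0.0189 -0.0065] 0.0484
343 [ 0.0434  0.0201 -0.0065] 0.0482
```

View pics/j.png

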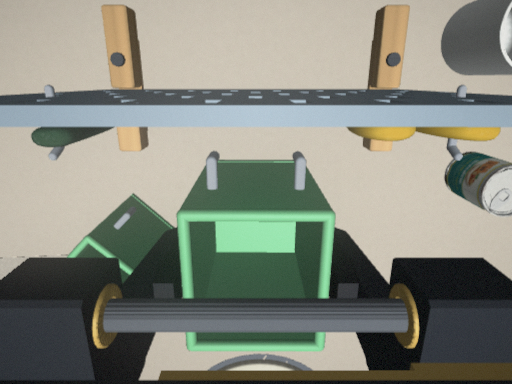

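The hooks are aligned, with the tips about 15 mm before the front face (board at tool x 63.5 mm, tips at 48.3 mm). Advancing gently.

apply_moves([
  {"dp":[0.05,0,0.007],"twist":[0,0,0]},
  {"dp":[0.1,0,0.007],"twist":[0,0,0]},
  {"dp":[0.13,0,0.007],"twist":[0,0,0]},
  {"dp":[0.16,0,0.007],"twist":[0,0,0]},
  {"dp":[0.18,0,0.007],"twist":[0,0,0]},
  {"dp":[0.18,0,0.007],"twist":[0,0,0]},
])

```text
clock: 12.22
position: [0.4579, -0.0163, 0.246]
eef_rot: [[0.999, -0.05, -0.0], [-0.05, -0.999, 0.0], [-0.0, -0.0, -1.0]]
force: [-0.2, -0.0, -0.7]
opening: 0.679
gripper_force: 20.0
```

```bash
python3 st.py
```

```text
12.225 [ 0.4579 -0.0163  0.246 ] [[0.9987, -0.0502, -0.0001], [-0.0502, -0.9987, 0.0], [-0.0001, -0.0, -1.0]] [-0.18 -0.03 -0.68] [ 0.06  0.07 -0.01] 19.99545206548646 0.6789859770767119
```

apply_moves([
  {"dp":[0.0,0,-0.01],"twist":[0,0,0]},
  {"dp":[0.02,0,-0.01],"twist":[0,0,0]},
  {"dp":[0.04,0,-0.01],"twist":[0,0,0]},
  {"dp":[0.06,0,-0.01],"twist":[0,0,0]},
  {"dp":[0.06,0,-0.01],"twist":[0,0,0]},
])

```text
clock: 12.85
position: [0.464, -0.0166, 0.247]
eef_rot: [[0.999, -0.05, -0.0], [-0.05, -0.999, 0.0], [-0.0, -0.0, -1.0]]
force: [0.8, -1.2, -1.5]
opening: 0.678
gripper_force: 20.0
```

```bash
python3 st.py
```

```text
12.85 [ 0.464  -0.0166  0.247 ] [[0.9987, -0.0502, -0.0001], [-0.0502, -0.9987, 0.0], [-0.0001, -0.0, -1.0]] [ 0.76 -1.18 -1.51] [ 0.07  0.06 -0.02] 19.99543426092714 0.678218540800102
```

apply_moves([
  {"dp":[0.015,0,0],"twist":[0,0,0]},
  {"dp":[0.03,0,0],"twist":[0,0,0]},
  {"dp":[0.045,0,0],"twist":[0,0,0]},
  {"dp":[0.055,0,0],"twist":[0,0,0]},
  {"dp":[0.055,0,0],"twist":[0,0,0]},
])

```text
clock: 13.48
position: [0.4694, -0.0169, 0.247]
eef_rot: [[0.999, -0.05, -0.0], [-0.05, -0.999, 0.0], [-0.0, -0.0, -1.0]]
force: [-0.2, -0.9, -1.5]
opening: 0.677
gripper_force: 20.0
```

```bash
python3 st.py
```

```text
13.475 [ 0.4694 -0.0169  0.247 ] [[0.9987, -0.0502, -0.0001], [-0.0502, -0.9987, 0.0], [-0.0001, -0.0, -1.0]] [-0.21 -0.94 -1.54] [0.06 0.09 0.  ] 19.99542747158557 0.67747918892882
```

apply_moves([
  {"dp":[0.005,0,0],"twist":[0,0,0]},
  {"dp":[0.01,0,0],"twist":[0,0,0]},
  {"dp":[0.01,0,0],"twist":[0,0,0]},
])

```text
clock: 13.85
position: [0.4703, -0.017, 0.247]
eef_rot: [[0.999, -0.05, -0.0], [-0.05, -0.999, -0.0], [-0.0, 0.0, -1.0]]
force: [0.0, -0.1, 0.2]
opening: 0.675
gripper_force: 20.0
```

apply_moves([
  {"dp":[0.005,0,0],"twist":[0,0,0]},
  {"dp":[0.005,0,0],"twist":[0,0,0]},
])

```text
clock: 14.1
position: [0.4703, -0.017, 0.247]
eef_rot: [[0.999, -0.05, -0.002], [-0.05, -0.999, -0.0], [-0.002, 0.0, -1.0]]
force: [-6.1, -1.2, 0.9]
opening: 0.681
gripper_force: 20.0
```

```bash
python3 st.py
```

```text
14.1 [ 0.4703 -0.017   0.247 ] [[0.9987, -0.05, -0.0017], [-0.05, -0.9988, -0.0], [-0.0017, 0.0001, -1.0]] [-6.12 -1.23  0.9 ] [0.04 0.93 0.16] 19.9922748003155 0.6810578693239242
```

The back meets the board at 6 N, with its face at x≈0.503 as measured, so the hooks are fully through. I'll ease back 0.5 mm and lower.

apply_moves([
  {"dp":[-0.005,0,0],"twist":[0,0,0]},
  {"dp":[-0.005,0,0.02],"twist":[0,0,0]},
  {"dp":[-0.005,0,0.04],"twist":[0,0,0]},
  {"dp":[-0.005,0,0.06],"twist":[0,0,0]},
  {"dp":[-0.005,0,0.06],"twist":[0,0,0]},
])

```text
clock: 14.72
position: [0.4703, -0.0169, 0.2407]
eef_rot: [[0.999, -0.05, -0.001], [-0.05, -0.999, 0.0], [-0.001, -0.0, -1.0]]
force: [-3.8, 0.2, -1.8]
opening: 0.677
gripper_force: 20.0
```

```bash
python3 st.py
```

```text
14.725 [ 0.4703 -0.0169  0.2407] [[0.9987, -0.0502, -0.0006], [-0.0502, -0.9987, 0.0002], [-0.0006, -0.0002, -1.0]] [-3.77  0.2  -1.79] [0.15 0.46 0.09] 19.991683757398278 0.6769925037134998
```

apply_moves([
  {"dp":[-0.003,0,0.015],"twist":[0,0,0]},
  {"dp":[-0.003,0,0.03],"twist":[0,0,0]},
  {"dp":[-0.003,0,0.045],"twist":[0,0,0]},
  {"dp":[-0.003,0,0.06],"twist":[0,0,0]},
  {"dp":[-0.003,0,0.06],"twist":[0,0,0]},
])

```text
clock: 15.35
position: [0.4701, -0.017, 0.2349]
eef_rot: [[0.999, -0.05, 0.0], [-0.05, -0.999, 0.0], [0.0, -0.0, -1.0]]
force: [0.1, -0.5, -0.3]
opening: 0.68
gripper_force: 20.0
```

```bash
python3 st.py
```

```text
15.35 [ 0.4701 -0.017   0.2349] [[0.9987, -0.0503, 0.0001], [-0.0503, -0.9987, 0.0], [0.0001, -0.0001, -1.0]] [ 0.06 -0.52 -0.32] [ 0.09  0.12 -0.  ] 19.995399392209947 0.6796303927379024
```

apply_moves([
  {"dp":[0,0,0.005],"twist":[0,0,0]},
  {"dp":[0,0,0.01],"twist":[0,0,0]},
  {"dp":[0,0,0.01],"twist":[0,0,0]},
])

```text
clock: 15.72
position: [0.4701, -0.017, 0.234]
eef_rot: [[0.999, -0.05, -0.0], [-0.05, -0.999, -0.0], [-0.0, 0.0, -1.0]]
force: [0.7, -0.1, -0.8]
opening: 0.678
gripper_force: 20.0
```

apply_moves([
  {"dp":[0,0,0.005],"twist":[0,0,0]},
  {"dp":[0,0,0.005],"twist":[0,0,0]},
])

```text
clock: 15.98
position: [0.47, -0.0169, 0.2335]
eef_rot: [[0.999, -0.05, -0.0], [-0.05, -0.999, -0.0], [-0.0, 0.0, -1.0]]
force: [1.0, 0.6, -1.3]
opening: 0.676
gripper_force: 20.0
```

apply_moves([
  {"dp":[0,0,0.005],"twist":[0,0,0]},
  {"dp":[0,0,0.005],"twist":[0,0,0]},
])

```text
clock: 16.23
position: [0.47, -0.0169, 0.233]
eef_rot: [[0.999, -0.05, -0.0], [-0.05, -0.999, 0.0], [-0.0, -0.0, -1.0]]
force: [-0.1, -0.3, -1.8]
opening: 0.679
gripper_force: 20.0
```

apply_moves([
  {"dp":[0,0,0.005],"twist":[0,0,0]},
  {"dp":[0,0,0.005],"twist":[0,0,0]},
])

```text
clock: 16.48
position: [0.4701, -0.017, 0.2327]
eef_rot: [[0.999, -0.05, 0.0], [-0.05, -0.999, -0.0], [0.0, 0.0, -1.0]]
force: [-1.0, 0.2, 1.4]
opening: 0.676
gripper_force: 20.0
```

apply_moves([
  {"dp":[0,0,0.005],"twist":[0,0,0]},
  {"dp":[0,0,0.005],"twist":[0,0,0]},
])

```text
clock: 16.73
position: [0.4701, -0.017, 0.2326]
eef_rot: [[0.999, -0.05, 0.001], [-0.05, -0.999, -0.0], [0.001, 0.0, -1.0]]
force: [-3.5, 0.6, 5.5]
opening: 0.676
gripper_force: 20.0
```

The caddy seats at TCP z≈0.2327, as predicted. Now the steady pull down of about 10 N.

apply_moves([
  {"dp":[0,0,0.004],"twist":[0,0,0]},
  {"dp":[0,0,0.004],"twist":[0,0,0]},
])

```text
clock: 16.98
position: [0.4701, -0.017, 0.2325]
eef_rot: [[0.999, -0.05, 0.001], [-0.05, -0.999, -0.0], [0.001, 0.0, -1.0]]
force: [-3.8, 0.9, 9.4]
opening: 0.676
gripper_force: 20.0
```

```bash
python3 st.py
```

```text
16.975 [ 0.4701 -0.017   0.2325] [[0.9988, -0.05, 0.0008], [-0.05, -0.9988, -0.0004], [0.0009, 0.0004, -1.0]] [-3.78  0.91  9.38] [0.13 0.64 0.16] 19.992837198078632 0.6764634668782686
```

apply_moves([
  {"dp":[0,0,0.001],"twist":[0,0,0]},
  {"dp":[0,0,0.001],"twist":[0,0,0]},
  {"dp":[0,0,0.001],"twist":[0,0,0]},
  {"dp":[0,0,0.001],"twist":[0,0,0]},
  {"dp":[0,0,0.001],"twist":[0,0,0]},
])

```text
clock: 17.6
position: [0.4701, -0.017, 0.2325]
eef_rot: [[0.999, -0.05, 0.001], [-0.05, -0.999, -0.0], [0.001, 0.0, -1.0]]
force: [-4.4, 0.3, 9.0]
opening: 0.677
gripper_force: 20.0
```

apply_moves([
  {"dp":[0,0,0],"twist":[0,0,0]},
  {"dp":[0,0,0],"twist":[0,0,0]},
  {"dp":[0,0,0],"twist":[0,0,0]},
  {"dp":[0,0,0],"twist":[0,0,0]},
  {"dp":[0,0,0],"twist":[0,0,0]},
])

```text
clock: 18.23
position: [0.4701, -0.017, 0.2325]
eef_rot: [[0.999, -0.05, 0.001], [-0.05, -0.999, -0.001], [0.001, 0.0, -1.0]]
force: [-3.9, 0.7, 9.9]
opening: 0.679
gripper_force: 20.0
```

```bash
python3 st.py
```

```text
18.225 [ 0.4701 -0.017   0.2325] [[0.9988, -0.05, 0.0009], [-0.05, -0.9988, -0.0005], [0.0009, 0.0005, -1.0]] [-3.94  0.72  9.89] [0.22 0.67 0.08] 19.992950011510402 0.6790924161525564
```

The pull was held at about 10 N for 1.25 s without slipping. Now I'll ease off, open, and rise.

apply_moves([
  {"dp":[-0.001,0,-0.006],"twist":[0,0,0]},
  {"dp":[-0.002,0,-0.011],"twist":[0,0,0]},
  {"dp":[-0.002,0,-0.011],"twist":[0,0,0]},
])

```text
clock: 18.6
position: [0.47, -0.017, 0.2326]
eef_rot: [[0.999, -0.05, 0.0], [-0.05, -0.999, -0.0], [0.0, -0.0, -1.0]]
force: [0.3, 0.8, 3.5]
opening: 0.678
gripper_force: 20.0
```

apply_moves([
  {"dp":[0,0,0],"twist":[0,0,0]},
  {"dp":[0,0,0],"twist":[0,0,0]},
  {"dp":[0,0,0],"twist":[0,0,0]},
  {"dp":[0,0,0],"twist":[0,0,0]},
  {"dp":[0,0,0],"twist":[0,0,0]},
], gripper=0.8)

```text
clock: 19.23
position: [0.4698, -0.0169, 0.2326]
eef_rot: [[0.999, -0.05, -0.0], [-0.05, -0.999, 0.0], [-0.0, -0.0, -1.0]]
force: [0.3, 0.1, -0.5]
opening: 0.902
gripper_force: 0.0
```

```bash
python3 st.py
```

```text
19.225 [ 0.4698 -0.0169  0.2326] [[0.9987, -0.0503, -0.0001], [-0.0503, -0.9987, 0.0], [-0.0001, -0.0, -1.0]] [ 0.33  0.08 -0.46] [0.09 0.12 0.  ] 0.0 0.9021233616281811
```

apply_moves([
  {"dp":[0,0,-0.1],"twist":[0,0,0]},
  {"dp":[0,0,-0.3],"twist":[0,0,0]},
  {"dp":[0,0,-0.65],"twist":[0,0,0]},
  {"dp":[0,0,-1],"twist":[0,0,0]},
  {"dp":[0,0,-1],"twist":[0,0,0]},
])

```text
clock: 19.85
position: [0.4705, -0.0171, 0.3354]
eef_rot: [[0.999, -0.05, 0.005], [-0.05, -0.999, -0.002], [0.005, 0.001, -1.0]]
force: [0.7, 0.3, -0.2]
opening: 0.901
gripper_force: 0.0
```

apply_moves([
  {"dp":[-0.3,0,-0.3],"twist":[0,0,0]},
  {"dp":[-0.7,0,-0.6],"twist":[0,0,0]},
  {"dp":[-0.7,0,-0.6],"twist":[0,0,0]},
  {"dp":[-0.7,0,-0.6],"twist":[0,0,0]},
])

```text
clock: 20.35
position: [0.4001, -0.0134, 0.3916]
eef_rot: [[0.999, -0.05, -0.001], [-0.05, -0.999, 0.001], [-0.001, -0.0, -1.0]]
force: [0.1, -0.9, -0.4]
opening: 0.897
gripper_force: 0.0
```

Run:
```python
from h import *
c,W=cap("side");w,V=cap("wrist")
s=arm.read_state();print(s["clock"],s["force"].round(1))
f=w["frame"].astype(int)
for f_,P in ((c["frame"].astype(int),W),(f,V)):
    m=(f_[:,:,1]>f_[:,:,2]+20)&(P[:,:,2]>.165)&(P[:,:,0]>.4)&(P[:,:,0]<.53)&(abs(P[:,:,1]+.02)<.05)
    q=P[m];print(len(q),np.percentile(q,[1,99],axis=0).round(4).tolist())
    T=q[q[:,2]>.258];print("rim",cv2.minAreaRect(T[:,:2].astype(np.float32)),np.median(T[:,2]).round(4))
    A=np.c_[np.ones(len(T)),T[:,:2]];print("rim tilt",np.linalg.lstsq(A,T[:,2],rcond=None)[0].round(3))
a=cv2.resize(c["frame"][140:265,165:345],(576,400),interpolation=cv2.INTER_CUBIC)
cv2.imwrite("pics/k.png",np.hstack([a[:, 150:150+360],cv2.resize(w["frame"],(430,322))[:,:430] if 0 else cv2.resize(w["frame"],(430,400))]))
```

```text
20.45 [-0.2 -0.3  0.2]
740 [[0.4283, -0.0487, 0.1801], [0.5027, 0.0133, 0.2674]]
rim ((0.46879464387893677, -0.011835705488920212), (0.08745305240154266, 0.0824851393699646), 80.8498764038086) 0.2627
rim tilt [0.254 0.018 0.   ]
5565 [[0.4371, -0.0472, 0.1836], [0.5029, 0.0123, 0.2677]]
rim ((0.46991658210754395, -0.01745108887553215), (0.06061931699514389, 0.06647996604442596), 87.14395904541016) 0.2661
rim tilt [0.259 0.015 0.004]
```

View pics/k.png

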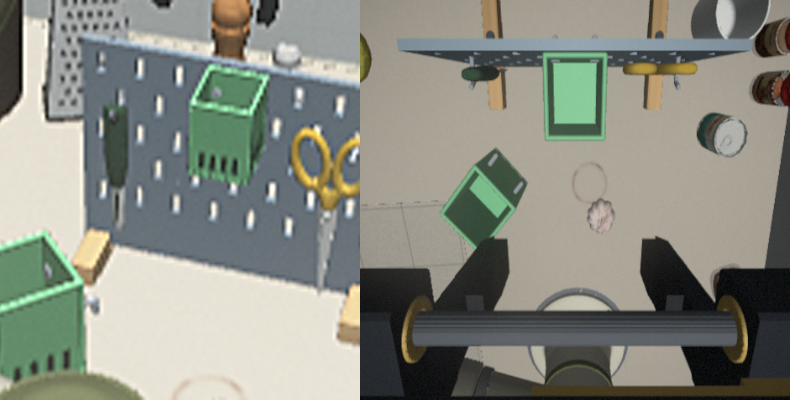

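The caddy hangs upright in the middle two slots (side view 190–268 × 65–185). Its back is flush with the board (rim centre x 0.470, yaw 2.9° matching the board, rim z≈0.266). Nothing else has moved and the gripper is clear, so I'm handing in.

```bash
python3 -c "
from cell import arm
print(arm.hand_in())"
```

```text
the job is handed in; nothing more can be done
None
```

The small green caddy hangs fully seated and upright in the middle two slots of the top row, its back against the board; it held a pull of about 10 N for just over a second before I let go, nothing else was moved, and the job is handed in at about 20 s.

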